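Clock the drying elbow and start the dryer

ROBOT

A 6-joint arm with a two-finger parallel gripper is mounted at the origin on the work surface. World frame = base frame: x ahead of the robot, y to its left, z up, the work surface at z = 0. Lengths are in mm, angles in degrees, forces in N, time in s.
With the tool pointing down it reaches from about 350 to 925 mm from the base axis. Payload 6.4 kg.
Tool frame: the origin (TCP) lies between the finger pads, 19 mm behind the fingertips; this is the grasp point; z points along the fingers, y is the line along which they close (so a half turn about z gives the same grasp; the last joint's range is limited). The gripper opens to 94 mm and grips with 3 to 60 N. Pads are 16 mm wide; open, the fingers measure 119 mm over their backs; the gripper's body (75 mm by 177 mm) begins 78 mm behind the grasp point.
Start: joints at [62.79, 14.043, 89.255, -0, 76.702, -9.975], TCP at [192.582, 620.827, 224.255] pointing down, gripper open.
Joint ranges: [-179.41, 179.41], [-58.25, 129.5], [7.25, 145.43], [-54.29, 234.29], [11.92, 165.04], [-157.13, 157.13]. Speed limits (degrees/s): [147.25, 147.25, 180, 180, 180, 180].

INTERFACE

Orientations are given as a 3x3 rotation matrix whose columns are the frame's x, y, z axes.
In Python, from rig import status, vision, workorder gives the robot as it stands.
- The arm moves only by the tool apply_moves, never from a script. Its argument "targets" is text: rows parted by semicolons, each of 5 numbers parted by spaces: the finger opening in m, from 0 to 0.094, then the shift along the tool's x, y, z in m, then the turn about the tool's z in degrees. A call has 1 to 5 rows; each row shifts and turns the commanded pose from where the row before left it, along the tool's axes as they then stand; what a row does not reach is not made up. A row lasts 1/8 s, in which the tool goes at most 62.5 mm and 10.7 degrees, less where a joint would pass 70% of its speed; a pose out of reach is approached as far as the arm can. A call with a gripper value outside its range is refused whole. The fingers move at their own pace and stop on an object; the grip force is fixed at half the most. Time passes only in rows, so rows that do not move let the fingers close. It gives the time, the measured TCP pose, the force, the opening and the grip force at its end, in the units of the state.
- status.get_obs(): the state, without advancing time (a new reading comes with each control period).
- vision.grab_frame(name): name is "scene" or "top"; returns (picture, depth): 400x640x3 uint8, red, green, blue; 400x640 float32, mm along the optical axis (not along the pixel's ray), 0 where there is no reading.
- vision.camera_info(name): a dict with "mtx" (3x3 intrinsics, pixels), "extrinsics" (4x4, takes a point from world to camera coordinates). Camera axes: x right, y down, z forward; pixel columns grow to the right and rows downward; lengths in mm; the calibration is good to about 2 mm. A picture is of the moment at which its call begins. camera_info takes no time and is no camera call.
- workorder.hand_in(): hands the job in; it is judged then, once.
The state is a dict: "time_s": time; "joints": joint angles; "qd": joint speeds; "joint_efforts": joint torques, N m; "tool_pos": TCP position; "orientation": TCP orientation; "ft_force": force on the tool from outside, world axes, zero at the start; "moment": the same for the moment, N m; "gripper_width": finger opening in mm; "finger_force": force on a finger pad.
Only numpy, scipy, OpenCV 4.12 (cv2) and the standard library are available. Lean on these libraries where they do the work, as an engineer would, in place of code of your own. Each camera call takes 0.05 s, during which the arm holds its last target. There are 200 camera calls.

TASK

Fit the steel elbow to the bench dryer: set it on the threaded stub with its outlet facing away from the arrow and let go, then with a fresh grip (or several) screw it clockwise half a turn until its outlet points along the arrow. When you have let go of it there, pull the round start knob up to its stop, hold it a moment and let it spring back. Leave the vials and the straight coupling where they stand.

Things in the scene. Friction and masses are not known exactly. Their poses are not given: they have to be found in the camera images.
- dryer: White bench dryer, a fixed box 200 (x) by 300 (y) by 60 mm high, yaw within 0.35 rad of 0. Origin: centre of its underside on the bench. Its flat top (deck) is at z = 60 mm and carries the threaded stub at y = +40 mm and the start knob at y = -100 mm.
- stub (a point): Foot of the steel threaded stub, on its upright axis at deck level (60 mm above the bench), axes as the dryer's; flange 56 mm across, 4 mm thick. Elbow set on loosely with its outlet facing away from the arrow: it drops until its origin is 15 to 20 mm above this point; after the half turn 5 to 10 mm. It jams on the flange 0.5 rad or more past the arrow.
- arrow: The mark: flat dark steel arrow plate fixed on the deck round the stub, pointing within 0.45 rad of the dryer's +y. Origin on the stub's axis at deck level; x axis along the arrow, from the stub outward. Disc 76 mm across, 2.5 mm thick; shaft 8 mm wide, 5 mm high; the head's tip lies 106 mm from the axis.
- elbow: Loose steel 90-degree elbow, about 0.4 kg, 116 mm tall, standing on its socket. Origin: centre of the socket's mouth (underside); z up, outlet along x. Socket 48 mm outside, 36 mm inside, 48 mm deep, lugs inside from 16 mm above the mouth; round body 48 mm across to z = 80 mm; outlet pipe 32 to 38 mm across, axis at z = 64 mm.
- elbow_outlet (a point): Centre of the elbow's outlet mouth, 80 mm from the upright axis and 64 mm above the socket's mouth; axes as the elbow's.
- elbow_hex (a point): Point on the elbow's upright axis 103 mm above the socket's mouth, in the hexagon head: TCP here for a grip from above (leaves 4 mm between fingertips and the shoulder at 80 mm). Head 36 mm across flats, from 80 to 116 mm; flats face 0, 60, 120, 180, 240 and 300 degrees from the elbow's x axis (the outlet).
- knob (a joint): Start knob's travel: 0 at rest, up to 0.015 m pulled straight up to its stop; a spring (about 2.5 N at rest, 10 N at the stop) pulls it back when let go. Switched on when pulled past 0.012 m.
- knob_head (a point): Centre of the black round knob head, 40 mm across and 24 mm high on a thin stem, on the deck. At rest this point is 96 mm above the bench and the head's top 12 mm higher; 140 mm from the stub's axis.
- vial_tray: Bystander: white foam tray 116 by 168 by 45 mm with six green-capped vials, 137 mm tall in all. Origin: centre of its underside.
- vial: Bystander: single green-capped vial, 46 mm across, 92 mm tall, standing. Origin: centre of its underside.
- coupling: Bystander: straight steel coupling standing upright, 40 mm across with a 46 mm hexagon at mid height, 70 mm tall. Origin: centre of its underside.
- stub_top (a point): Top of the stub on its axis, 44 mm above the deck. Coarse right-hand two-start thread, 32 mm across its ridges: turned clockwise seen from above, the elbow sinks 20 mm per full turn (10 mm per half turn); friction holds it where it is left. About 2 mm of side play.
Things that resemble listed ones, but are neither listed nor needed, are in the scene too. What is shaped like the elbow but green is not meant.

How it is judged:
By the outcome, as a careful person would: the job done as asked, in the order asked, and still so for the second after the job is handed in, with the robot touching nothing.
It also fails if it takes over 64 s, if anything falls off the work surface, if the arm or the gripper's body presses on something with over 40 N, if the wrist force passes 120 N, or if a joint passes its speed limit or range.

## Working session

There is one attempt and no reset: what is moved stays moved. The work goes in short steps, Python scripts to look and compute and a tool call to move; the robot and the scene stay as the last step left them, time stands still between calls to the robot, and variables do not carry over. Pictures are saved under pics/ and viewed, at most 10 in all, crops included, and the job is handed in when it is done.

Besides the shell and the picture viewer there is one more tool, called as name(argument=value, ...), one argument or row to a line, values as JSON. apply_moves: Moves the arm, as the interface text tells. Its arguments: {"type":"object","properties":{"targets":{"type":"string"}},"required":["targets"]}

```bash
mkdir -p pics; ls
python3 - <<'E'
from rig import status, vision
import cv2, numpy as np
o=status.get_obs(); print({k:np.round(v,3).tolist() for k,v in o.items()})
for n in("scene","top"):
    p,d=vision.grab_frame(n); cv2.imwrite(f"pics/{n}0.png",p[:,:,::-1]); np.savez(f"pics/{n}0.npz",p=p,d=d)
    i=vision.camera_info(n); print(n,np.round(i["mtx"],1).tolist(),np.round(i["extrinsics"],3).tolist())
E
```

```text
pics
{'time_s': 0.0, 'joints': [62.792, 14.083, 89.322, -0.004, 76.699, -9.974], 'qd': [-0.099, -0.055, 0.013, 0.116, 0.129, 0.032], 'joint_efforts': [-0.0, -41.583, -31.46, 0.069, 0.033, -0.0], 'tool_pos': [192.33, 620.335, 223.195], 'orientation': [[-0.955, 0.296, -0.001], [0.296, 0.955, -0.002], [0.0, -0.002, -1.0]], 'ft_force': [-0.035, 0.053, -0.047], 'moment': [-0.025, 0.07, 0.04], 'finger_force': 0.0, 'gripper_width': 94.117}
scene [[438.4, 0.0, 317.2], [0.0, 438.4, 196.9], [0.0, 0.0, 1.0]] [[-0.705, 0.709, -0.008, 358.317], [0.452, 0.44, -0.776, -182.944], [-0.547, -0.551, -0.631, 1937.497], [0.0, 0.0, 0.0, 1.0]]
top [[456.1, 0.0, 317.5], [0.0, 456.1, 205.5], [0.0, 0.0, 1.0]] [[0.027, -0.999, 0.017, -0.46], [-0.989, -0.029, -0.146, 529.825], [0.146, -0.013, -0.989, 1304.014], [0.0, 0.0, 0.0, 1.0]]
```

View pics/top0.png

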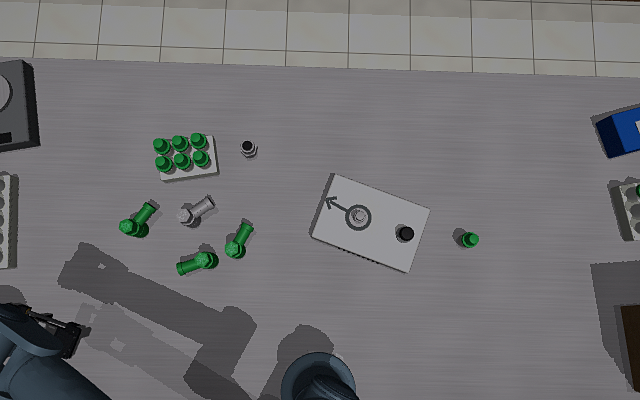

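View pics/scene0.png

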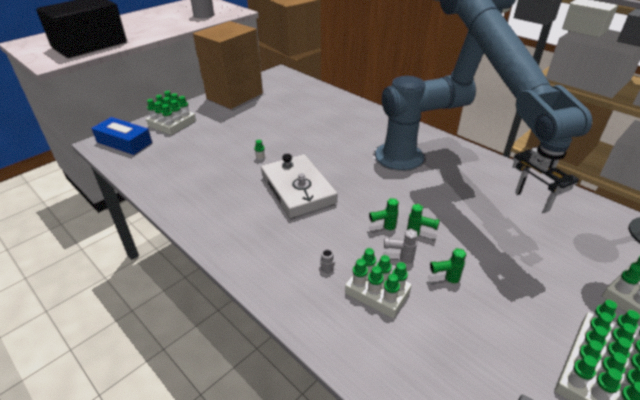

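The top view shows the grey elbow with its hex near (184,216) and outlet towards (210,200). The stub is near (360,215), the arrow tip at (327,200) and the knob at (405,233). In the scene view the elbow is at (409,240), the stub at (302,182) and the knob at (287,158). I'll crop both.

```bash
cat > h.py <<'E'
from rig import status, vision
import numpy as np, cv2
def cam(n):
    i=vision.camera_info(n); return np.array(i["mtx"]),np.array(i["extrinsics"])
def ray(n,uv):
    K,E=cam(n); R,t=E[:3,:3],E[:3,3]; d=R.T@np.linalg.inv(K)@[uv[0],uv[1],1.]; return -R.T@t,d
def onz(n,uv,z):
    c,d=ray(n,uv); return c+d*(z-c[2])/d[2]
def cross(a,b):
    c1,d1=ray("top",a); c2,d2=ray("scene",b)
    s=np.linalg.lstsq(np.c_[d1,-d2],c2-c1,rcond=None)[0]
    p,q=c1+d1*s[0],c2+d2*s[1]; return (p+q)/2,np.linalg.norm(p-q)
def proj(n,p):
    K,E=cam(n); q=K@(E[:3,:3]@p+E[:3,3]); return q[:2]/q[2]
def pts(n,d):
    K,E=cam(n); v,u=np.mgrid[:400,:640]; q=np.linalg.inv(K)@np.array([u.ravel()*1.,v.ravel(),np.ones(u.size)])*d.ravel()
    return (E[:3,:3].T@(q-E[:3,3:])).T.reshape(400,640,3)
E
python3 - <<'E'
from h import *
t=np.load("pics/top0.npz")["p"];s=np.load("pics/scene0.npz")["p"]
f=lambda p,x,y,w,h:cv2.resize(p[y:y+h,x:x+w,::-1],(400,300),interpolation=cv2.INTER_CUBIC)
cv2.imwrite("pics/c0.png",np.vstack([np.hstack([f(t,165,180,64,48),f(t,310,170,128,96)]),np.hstack([f(s,376,216,64,48),f(s,256,144,92,69)])]))
for n in("top","scene"):
    z=np.load(f"pics/{n}0.npz"); P=pts(n,z["d"])
    for u,v in ([(184,213),(205,202),(360,215),(345,236),(405,232)] if n=="top" else [(409,236),(395,242),(302,178),(310,205),(287,156)]): print(n,u,v,P[v,u].round(1))
E
```

```text
top 184 213 [486.5 382.5 115. ]
top 205 202 [524.  335.1  80.1]
top 360 215 [ 496.1 -103.8  107.5]
top 345 236 [440.5 -66.9  56.7]
top 405 232 [ 452.3 -229.9  106.1]
scene 409 236 [494.2 394.  117.3]
scene 395 242 [512.1 358.   78.4]
scene 302 178 [499.7 -88.   96.9]
scene 310 205 [540.5  -4.9  37.4]
scene 287 156 [ 452.8 -223.1  110.7]
```

View pics/c0.png

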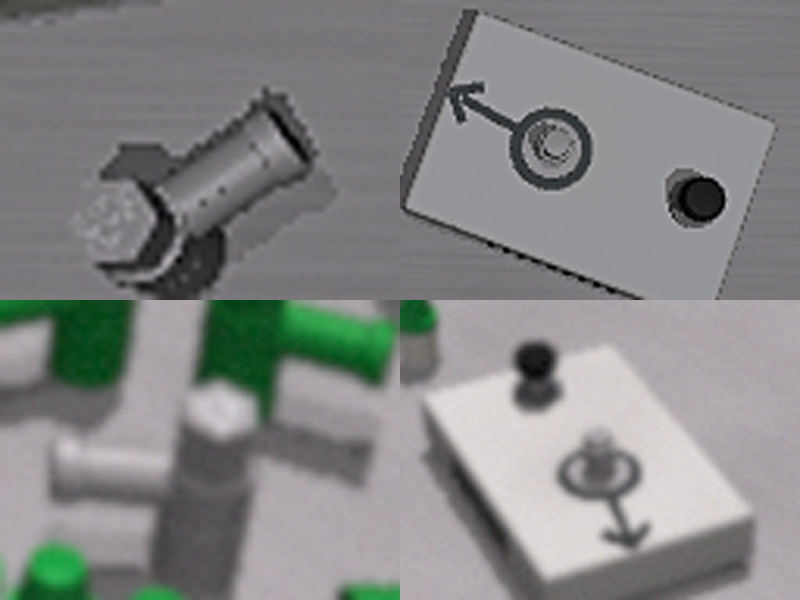

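The crop shows the hex top centre near (183,215) in the top view and (411,233) in the scene view. The ring centre is near (358,217), the arrow tip near (325,198) and the knob near (406,233). Next I'll measure them with masks.

```bash
cat > meas.py <<'E'
from h import *
from scipy.optimize import least_squares
def circ(xy):
    r=least_squares(lambda p:np.hypot(xy[:,0]-p[0],xy[:,1]-p[1])-p[2],[*xy.mean(0),30],loss="soft_l1",f_scale=1).x; return r
E
python3 - <<'E'
from meas import *
T=np.load("pics/top0.npz");S=np.load("pics/scene0.npz");t=T["p"];Pt=pts("top",T["d"]);Ps=pts("scene",S["d"])
g=t.max(2).astype(int)
# ring/arrow
roi=np.zeros(g.shape,bool);roi[190:238,322:378]=1
m=((g<105)&roi).astype(np.uint8)
n,l,st,c=cv2.connectedComponentsWithStats(m); print(st[:6].tolist())
k=l[217,348] or 1+np.argmax(st[1:,4]); 
vv,uu=np.where(l==k); w=np.array([onz("top",(u,v),62.5)[:2] for u,v in zip(uu,vv)])
c0=onz("top",(357.7,217),62.5)[:2]
for _ in range(4):
    # outer ring boundary: extreme radius per angle bin, excluding arrow
    d=w-c0; r=np.hypot(*d.T); a=np.arctan2(d[:,1],d[:,0])
    q=[]
    for b in np.linspace(-np.pi,np.pi,37)[:-1]:
        s=(a>=b)&(a<b+.1745)
        if s.any() and r[s].max()<44: q.append(w[s][r[s].argmax()])
    x=circ(np.array(q)); c0=x[:2]
print("ring",x)
s=(r>44)&(r<82); e=w[s]; dd=np.linalg.svd(e-e.mean(0))[2][0]; dd*=np.sign(dd@(e.mean(0)-c0))
far=w[r.argmax()]
print("arrow yaw pca",np.degrees(np.arctan2(dd[1],dd[0])),"centre->mean",np.degrees(np.arctan2(*(e.mean(0)-c0)[::-1])),"tip",far,r.max(),np.degrees(np.arctan2(*(far-c0)[::-1])))
# deck rim top of stub
for nm,P in(("top",Pt),("scene",Ps)):
    d=np.hypot(P[...,0]-c0[0],P[...,1]-c0[1]); s=(d<22)&(P[...,2]>100)&(P[...,2]<110); print("stubtop",nm,s.sum(),P[s].mean(0).round(1))
    s=(d<150)&(d>45)&(abs(P[...,2]-60)<8); print(" deck z",np.median(P[s][:,2]))
    d=np.hypot(P[...,0]-486,P[...,1]-385)
    s=(d<30)&(P[...,2]>108); b=P[s]; print("hex",nm,s.sum(),b.mean(0).round(1),(b.min(0)/2+b.max(0)/2).round(1),np.median(b[:,2]))
    vv,uu=np.where(s); print("  px",uu.mean(),vv.mean())
    s=(d>30)&(d<95)&(P[...,2]>70)&(P[...,2]<92)&(P[...,1]<370)&(P[...,0]>480);b=P[s];
    dv=np.linalg.svd(b[:,:2]-b[:,:2].mean(0))[2][0]; print("pipe",s.sum(),b.mean(0).round(1),np.degrees(np.arctan2(dv[1],dv[0])),np.hypot(*(b[:,:2]-[486,383]).T).max())
    # knob
    s=(np.hypot(P[...,0]-452,P[...,1]+228)<35)&(P[...,2]>103)&(P[...,2]<114); vv,uu=np.where(s); b=P[s];print("knob",nm,s.sum(),b.mean(0).round(1),"px",uu.mean(),vv.mean())
E
```

```text
[[0, 0, 640, 400, 255487], [322, 190, 49, 41, 503], [361, 211, 1, 1, 1], [363, 212, 1, 1, 1], [364, 215, 2, 2, 2], [362, 218, 2, 4, 4]]
ring [ 495.51126911 -102.25727983   37.24641824]
arrow yaw pca 59.19123420292993 centre->mean 61.089416292334754 tip [ 5.72000693e+02 -3.88317651e-03] 127.69647231603736 53.20211629705161
stubtop top 60 [ 494.8 -102.6  104.1]
 deck z 60.37749691049199
hex top 156 [480.4 385.7 115.6] [479.9 386.6 115.6] 115.50631114785486
  px 182.64102564102564 215.1602564102564
pipe 180 [513.8 338.4  78. ] -54.746202607315276 75.90507211278764
knob top 139 [ 449.1 -234.5  108.1] px 406.7841726618705 233.11510791366908
stubtop scene 23 [494.9 -96.4 104.7]
 deck z 60.65310558073685
hex scene 103 [480.8 391.  115.8] [479.5 389.3 115.4] 116.11135169111866
  px 410.6796116504854 233.7864077669903
pipe 96 [518.7 345.3  78. ] 132.3063136344169 70.85421945026322
knob scene 44 [ 447.7 -228.7  108. ] px 287.04545454545456 155.5
```

apply_moves(
  targets="0.094 -0.049 -0.02 0 0; 0.094 -0.049 -0.02 0 0; 0.094 -0.049 -0.02 0 0; 0.094 -0.049 -0.02 0 0; 0.094 -0.049 -0.02 0 0",
)

```text
time_s: 0.72
tool_pos: [397.9, 451.3, 223.8]
orientation: [[-0.955, 0.296, -0.001], [0.296, 0.955, -0.0], [0.0, -0.001, -1.0]]
ft_force: [0.1, 0.4, -0.0]
gripper_width: 94.1
finger_force: 0.0
```

apply_moves(
  targets="0.094 -0.049 -0.02 0 0; 0.094 -0.050 -0.019 0 0; 0.094 0 0 0 7.6; 0.094 0 0 0 0; 0.094 0 0 0 0",
)

```text
time_s: 1.35
tool_pos: [479.4, 386.4, 224.0]
orientation: [[-0.909, 0.418, -0.0], [0.418, 0.909, -0.0], [0.0, -0.0, -1.0]]
ft_force: [0.0, 0.7, -0.1]
gripper_width: 94.0
finger_force: 0.0
```

Run:
```python
from h import *
o=status.get_obs(); print(o["tool_pos"],np.round(o["orientation"],3).tolist(),o["joints"])
p0=np.array(o["tool_pos"]);R=np.array(o["orientation"])
out=[]
for n in("scene","top"):
    p,d=vision.grab_frame(n); np.savez(f"pics/{n}1.npz",p=p,d=d)
    P=pts(n,d); L=(P-p0)@R
    s=(abs(L[...,2]-5)<16)&(abs(L[...,0])<30)&(abs(L[...,1])<80)
    for sg in(-1,1):
        b=L[s&(sg*L[...,1]>0)]; 
        if len(b): print(n,sg,len(b),"x",b[:,0].min(),b[:,0].max(),"y",b[:,1].min(),b[:,1].max(),"zmax",b[:,2].max())
    u,v=proj(n,p0).astype(int);print(n,u,v)
    u=min(max(u,32),607)
    out.append(cv2.resize(p[max(v-24,0):v+24,u-32:u+32,::-1],(400,300),interpolation=cv2.INTER_CUBIC))
cv2.imwrite("pics/c1.png",np.hstack(out))
T=np.load("pics/top0.npz")["p"]; g=T.max(2)
a=np.array([onz("top",(325.0,197.8),65)[:2]-[495.1,-102.4]]);print(a,np.degrees(np.arctan2(a[0,1],a[0,0])),np.hypot(*a[0]))
```

```text
[479.41253733 386.42475593 223.97557176] [[-0.909, 0.418, -0.0], [0.418, 0.909, -0.0], [0.0, -0.0, -1.0]] [ 2.83334013e+01  9.56856757e+00  9.44752957e+01  3.44084466e-04
  7.59867739e+01 -3.69796626e+01]
scene -1 50 x -8.64157535726602 16.327548807015226 y -58.32583728861865 -43.798573499546606 zmax 20.447328618167564
scene 1 39 x -8.612401930279919 12.353964904568112 y 49.13485739086345 61.49375851412731 zmax 17.366987994925204
scene 414 206
top -1 11 x -10.845067502262717 6.829371194084005 y -60.78064409010653 -58.740046478998536 zmax 9.516390860001243
top 170 210
[[53.68897551 96.09214356]] 60.80686484248521 110.07363964272778
```

View pics/c1.png

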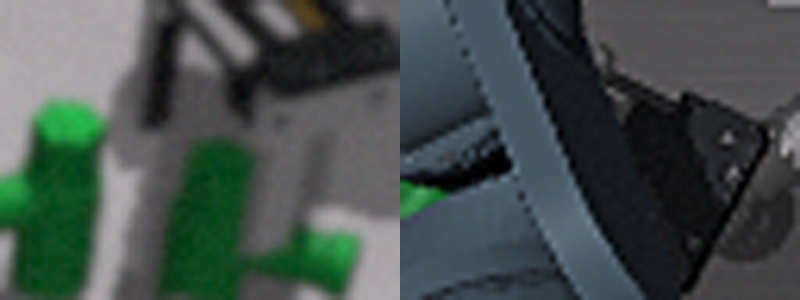

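The gripper is open over the elbow (scene fingertips near 414,206). The cameras agree with the arm to about 2 mm. I'll centre the elbow with two grips 60° apart.

apply_moves(
  targets="0.094 0.0005 0.0005 0.04 10; 0.094 0 0 0.03 10; 0.094 0 0 0.02 10; 0.094 0 0 0.015 10; 0.094 0 0 0.01 10",
)

```text
time_s: 2.08
tool_pos: [478.8, 387.1, 108.3]
orientation: [[-0.258, 0.966, -0.001], [0.966, 0.258, -0.001], [-0.0, -0.001, -1.0]]
ft_force: [0.3, -0.4, 0.7]
gripper_width: 94.0
finger_force: 0.0
```

apply_moves(
  targets="0.094 0 0 0.004 10; 0.094 0 0 0 0; 0.04 0 0 0 0; 0.03 0 0 0 0; 0.03 0 0 0 0",
)

```text
time_s: 2.7
tool_pos: [479.8, 386.9, 105.5]
orientation: [[-0.091, 0.996, 0.0], [0.996, 0.091, 0.0], [0.0, 0.0, -1.0]]
ft_force: [-0.0, 0.3, -0.4]
gripper_width: 67.5
finger_force: 0.0
```

apply_moves(
  targets="0.03 0 0 0 0; 0.03 0 0 0 0; 0.03 0 0 0 0",
)

```text
time_s: 3.08
tool_pos: [479.7, 386.8, 105.2]
orientation: [[-0.09, 0.996, -0.0], [0.996, 0.09, 0.0], [0.0, -0.0, -1.0]]
ft_force: [-0.1, -0.6, 0.1]
gripper_width: 37.7
finger_force: 0.0
```

apply_moves(
  targets="0.03 0 0 0 0; 0.03 0 0 0 0; 0.03 0 0 0 0",
)

```text
time_s: 3.45
tool_pos: [479.7, 386.8, 105.3]
orientation: [[-0.09, 0.996, 0.0], [0.996, 0.09, 0.0], [0.0, 0.0, -1.0]]
ft_force: [-0.1, -0.1, -0.2]
gripper_width: 36.1
finger_force: 29.8
```

apply_moves(
  targets="0.07 0 0 0 0; 0.07 0 0 0 0; 0.07 0 0 0 0; 0.07 0 0 0 0; 0.07 0 0 0 -10",
)

```text
time_s: 4.08
tool_pos: [479.7, 386.8, 105.2]
orientation: [[-0.266, 0.964, -0.0], [0.964, 0.266, -0.0], [-0.0, -0.0, -1.0]]
ft_force: [-0.4, 0.8, 0.4]
gripper_width: 70.1
finger_force: 0.0
```

apply_moves(
  targets="0.07 0 0 0 -10; 0.07 0 0 0 -10; 0.07 0 0 0 -10; 0.07 0 0 0 -10; 0.07 0 0 0 -10",
)

```text
time_s: 4.7
tool_pos: [479.7, 386.8, 105.3]
orientation: [[-0.91, 0.415, 0.0], [0.415, 0.91, 0.0], [-0.0, 0.0, -1.0]]
ft_force: [-0.1, -0.0, 0.3]
gripper_width: 70.2
finger_force: 0.0
```

apply_moves(
  targets="0.03 0 0 0 0; 0.03 0 0 0 0; 0.03 0 0 0 0; 0.03 0 0 0 0; 0.03 0 0 0 0",
)

```text
time_s: 5.32
tool_pos: [479.8, 386.9, 105.3]
orientation: [[-0.907, 0.42, 0.0], [0.42, 0.907, 0.0], [-0.0, 0.0, -1.0]]
ft_force: [1.1, 0.8, 0.3]
gripper_width: 36.0
finger_force: 29.8
```

apply_moves(
  targets="0.03 0 0 0 0; 0.03 0 0 0 0; 0.03 0 0 0 0",
)

```text
time_s: 5.7
tool_pos: [479.8, 386.9, 105.3]
orientation: [[-0.908, 0.42, 0.0], [0.42, 0.908, 0.0], [-0.0, 0.0, -1.0]]
ft_force: [0.1, 1.2, -1.0]
gripper_width: 35.9
finger_force: 29.8
```

apply_moves(
  targets="0.03 0 0 -0.02 0; 0.03 0 0 -0.04 0; 0.03 0 0 -0.05 0; 0.03 0 0 -0.03 0; 0.03 0 0 0 0",
)

```text
time_s: 6.32
tool_pos: [481.0, 387.5, 249.1]
orientation: [[-0.908, 0.42, 0.006], [0.42, 0.908, 0.003], [-0.004, 0.005, -1.0]]
ft_force: [-0.1, 1.0, -4.5]
gripper_width: 35.9
finger_force: 29.8
```

apply_moves(
  targets="0.03 -0.0243 -0.0486 0 0; 0.03 -0.0243 -0.0486 0 0; 0.03 -0.0243 -0.0486 0 0; 0.03 -0.0243 -0.0486 0 0; 0.03 -0.0243 -0.0486 0 0",
)

```text
time_s: 6.95
tool_pos: [486.4, 113.6, 243.1]
orientation: [[-0.908, 0.42, -0.004], [0.42, 0.908, -0.0], [0.003, -0.002, -1.0]]
ft_force: [0.7, -0.5, -2.6]
gripper_width: 35.9
finger_force: 29.9
```

apply_moves(
  targets="0.03 -0.0243 -0.0486 0 0; 0.03 -0.0243 -0.0486 0 0; 0.03 -0.0243 -0.0486 0 0; 0.03 -0.0243 -0.0486 0 0; 0.03 0 0 0 10",
)

```text
time_s: 7.58
tool_pos: [493.1, -104.9, 243.1]
orientation: [[-0.815, 0.579, -0.004], [0.579, 0.815, 0.001], [0.003, -0.001, -1.0]]
ft_force: [-0.2, 0.2, -3.7]
gripper_width: 36.0
finger_force: 30.0
```

apply_moves(
  targets="0.03 0 0 0 10; 0.03 0 0 0 10; 0.03 0 0 0 10; 0.03 0 0 0 10; 0.03 0 0 0 10",
)

```text
time_s: 8.2
tool_pos: [493.2, -101.5, 242.9]
orientation: [[-0.084, 0.996, -0.004], [0.996, 0.084, 0.002], [0.002, -0.004, -1.0]]
ft_force: [0.6, 0.1, -4.4]
gripper_width: 35.7
finger_force: 30.0
```

apply_moves(
  targets="0.03 0 0 0 4.2; 0.03 0 0 0 0; 0.03 0 0 0 0",
)

```text
time_s: 8.57
tool_pos: [493.9, -101.8, 244.2]
orientation: [[-0.018, 1.0, -0.002], [1.0, 0.018, 0.001], [0.001, -0.002, -1.0]]
ft_force: [0.2, -0.3, -4.4]
gripper_width: 36.0
finger_force: 30.0
```

```bash
cat > look.py <<'E'
from meas import *
import sys
i=sys.argv[1]; o=status.get_obs(); p0=np.array(o["tool_pos"]); print(p0.round(1),np.array(o["joints"]).round(1))
for n in("scene","top"):
    p,d=vision.grab_frame(n); np.savez(f"pics/{n}{i}.npz",p=p,d=d)
z=np.load(f"pics/top{i}.npz"); s=np.load(f"pics/scene{i}.npz")
f=lambda p,x,y,w,h:cv2.resize(p[y:y+h,x:x+w,::-1],(400,300),interpolation=cv2.INTER_CUBIC)
cv2.imwrite(f"pics/c{i}.png",np.hstack([f(s["p"],248,116,112,84),f(z["p"],300,170,128,96)]))
E
python3 look.py 2
```

```text
[ 493.9 -101.8  244.2] [-24.5  -6.8 109.   -0.   77.9 -25.6]
```

View pics/c2.png

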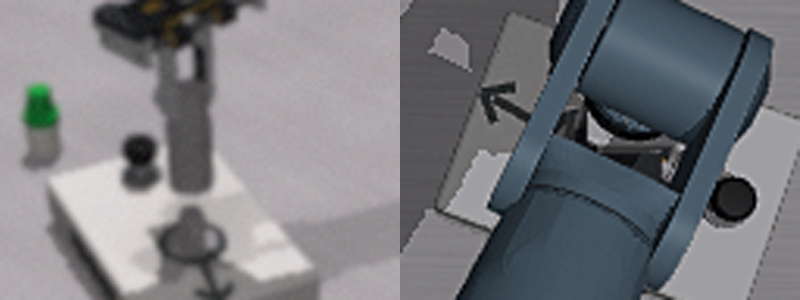

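The picture shows the elbow hanging upright over the stub. In the scene view both centres lie near column 301. Next I'll check the offset along the view direction.

Run:
```python
from meas import *
S=np.load("pics/scene2.npz");P=pts("scene",S["d"]); S0=np.load("pics/scene0.npz");P0=pts("scene",S0["d"])
v=np.array([.705,.709]); w=np.array([-.709,.705])  # toward camera, sideways
def ana(P,c,z0,z1,R):
    q=P[...,:2]-c; s=(P[...,2]>z0)&(P[...,2]<z1)&(np.hypot(q[...,0],q[...,1])<R+14)
    b=q[s]; f=least_squares(lambda p:np.hypot(b[:,0]-p[0],b[:,1]-p[1])-R,[0,0],loss="soft_l1").x
    print(s.sum(),"fit centre",(c+f).round(1),"side",(b@w).min().round(1),(b@w).max().round(1),"rms",np.std(np.hypot(*(b-f).T)-R).round(1))
ana(P,np.array([494,-101.8]),146,180,24)
ana(P0,np.array([494,-101.8]),70,98,15.5)
ana(P,np.array([494,-101.8]),70,98,15.5)
ana(P0,np.array([480,387]),8,45,24)
# arrow from top2 with scene0 for tip & centre
c=onz("top",(357.7,217),62.5)
T=np.load("pics/top0.npz")["p"]; g=T.max(2).astype(int)
# shaft: rays to z=65, look in annulus 45..75 around (495.2,-102.3), yaw 45..75, weighted darkness
K=[];W=[]
for y in range(190,238):
    for x in range(322,378):
        q=onz("top",(x,y),65)[:2]-[495.2,-102.4]; r=np.hypot(*q);a=np.degrees(np.arctan2(q[1],q[0]))
        if 42<r<76 and abs(a-61)<12: K.append(a);W.append(max(0,170-g[y,x]))
K=np.array(K);W=np.array(W,float);W[W<25]=0;print("arrow",(K*W).sum()/W.sum())
```

```text
94 fit centre [491.2 -99.2] side -19.0 26.3 rms 2.2
42 fit centre [ 489.3 -101.3] side -10.2 16.7 rms 2.4
44 fit centre [ 488.2 -100.7] side -10.3 16.8 rms 2.9
119 fit centre [477.  389.6] side -21.0 25.3 rms 1.8
arrow 61.545322287247295
```

apply_moves(
  targets="0.03 -0.0002 0.0005 0.02 0; 0.03 0 0 0.01 0; 0.03 0 0 0.004 0; 0.03 0 0 0.003 0; 0.03 0 0 0.003 0",
)

```text
time_s: 9.3
tool_pos: [495.3, -102.3, 205.6]
orientation: [[-0.017, 1.0, 0.001], [1.0, 0.017, -0.0], [-0.0, 0.001, -1.0]]
ft_force: [0.0, -0.3, -3.8]
gripper_width: 35.8
finger_force: 30.0
```

apply_moves(
  targets="0.03 0 0 0.003 0; 0.03 0 0 0.003 0; 0.03 0 0 0 0",
)

```text
time_s: 9.68
tool_pos: [494.8, -102.1, 199.0]
orientation: [[-0.017, 1.0, -0.001], [1.0, 0.017, 0.0], [0.0, -0.001, -1.0]]
ft_force: [-0.3, 0.6, -3.9]
gripper_width: 35.7
finger_force: 30.0
```

apply_moves(
  targets="0.03 0 0 0.004 0; 0.03 0 0 0.003 0; 0.03 0 0 0.003 0; 0.03 0 0 0.002 0; 0.03 0 0 0 0",
)

```text
time_s: 10.3
tool_pos: [494.9, -102.2, 187.1]
orientation: [[-0.017, 1.0, -0.0], [1.0, 0.017, 0.0], [0.0, -0.0, -1.0]]
ft_force: [-0.1, -0.4, -4.0]
gripper_width: 35.7
finger_force: 30.0
```

apply_moves(
  targets="0.03 0 0 0.0015 0; 0.03 0 0 0.0015 0; 0.03 0 0 0 0",
)

```text
time_s: 10.68
tool_pos: [494.9, -102.1, 184.1]
orientation: [[-0.017, 1.0, -0.0], [1.0, 0.017, 0.0], [0.0, -0.0, -1.0]]
ft_force: [-0.2, 0.2, -3.8]
gripper_width: 35.7
finger_force: 30.0
```

apply_moves(
  targets="0.03 0 0 0.0015 0; 0.03 0 0 0.001 0; 0.03 0 0 0 0",
)

```text
time_s: 11.05
tool_pos: [495.0, -102.2, 181.8]
orientation: [[-0.017, 1.0, 0.0], [1.0, 0.017, -0.0], [-0.0, 0.0, -1.0]]
ft_force: [0.2, -1.0, -3.5]
gripper_width: 35.6
finger_force: 30.0
```

apply_moves(
  targets="0.03 0 0 0.0015 0; 0.03 0 0 0 0",
)

```text
time_s: 11.3
tool_pos: [495.2, -102.3, 181.4]
orientation: [[-0.017, 1.0, 0.0], [1.0, 0.017, -0.0], [-0.0, 0.0, -1.0]]
ft_force: [-3.6, 1.0, 5.1]
gripper_width: 36.0
finger_force: 30.0
```

apply_moves(
  targets="0.03 0 0 0.0015 0; 0.03 0 0 0 0",
)

```text
time_s: 11.55
tool_pos: [495.4, -102.5, 181.1]
orientation: [[-0.017, 1.0, 0.0], [1.0, 0.017, -0.001], [-0.001, 0.0, -1.0]]
ft_force: [-5.9, 2.1, 12.4]
gripper_width: 36.0
finger_force: 30.0
```

apply_moves(
  targets="0.07 0 0 -0.001 0; 0.07 0 0 0 0; 0.07 0 0 0 0; 0.07 0 0 0 0; 0.07 0 0 0 0",
)

```text
time_s: 12.18
tool_pos: [495.0, -102.2, 179.6]
orientation: [[-0.017, 1.0, -0.0], [1.0, 0.017, 0.0], [0.0, -0.0, -1.0]]
ft_force: [0.8, -0.5, 0.2]
gripper_width: 69.9
finger_force: 0.0
```

apply_moves(
  targets="0.094 0 0 -0.02 0; 0.094 0 0 -0.03 -10; 0.094 0 0 0 -10; 0.094 0 0 0 -10; 0.094 0 0 0 -10",
)

```text
time_s: 12.8
tool_pos: [495.0, -102.2, 229.8]
orientation: [[-0.66, 0.751, 0.0], [0.751, 0.66, -0.0], [-0.0, 0.0, -1.0]]
ft_force: [-0.6, -0.5, -0.1]
gripper_width: 93.8
finger_force: 0.0
```

apply_moves(
  targets="0.094 0 0 0 -10; 0.094 0 0 0 -10; 0.094 0 0 0 0; 0.094 0 0 0 0",
)

```text
time_s: 13.3
tool_pos: [495.0, -102.2, 229.7]
orientation: [[-0.873, 0.487, -0.0], [0.487, 0.873, 0.0], [0.0, -0.0, -1.0]]
ft_force: [0.8, -0.1, 0.2]
gripper_width: 93.9
finger_force: 0.0
```

```bash
python3 look.py 3
python3 - <<'E'
from meas import *
for n in("scene","top"):
    P=pts(n,np.load(f"pics/{n}3.npz")["d"]); q=P[...,:2]-[494.9,-102.2]; r=np.hypot(q[...,0],q[...,1])
    s=(r<28)&(P[...,2]>183)&(P[...,2]<197); print(n,s.sum(),P[s].mean(0) if s.any() else "", np.median(P[s][:,2]) if s.any() else "")
    s=(r>32)&(r<95)&(P[...,2]>148)&(P[...,2]<166); b=P[s]
    if len(b): m=b.mean(0)[:2]; print(" pipe",s.sum(),b.mean(0),np.degrees(np.arctan2(m[1]+102.2,m[0]-494.9)))
E
```

```text
[ 495.  -102.2  229.7] [-24.5  -6.  109.8  -0.   76.2 -85.4]
scene 41 [502.26440472 -96.36921362 190.58880267] 191.23145584196482
 pipe 29 [ 466.78335486 -158.14085254  155.76791346] -116.68473418750364
top 53 [488.18848843 -95.24381071 191.54752577] 191.52358165635644
 pipe 39 [ 470.16973375 -141.46987748  155.92113811] -122.20073610705568
```

View pics/c3.png

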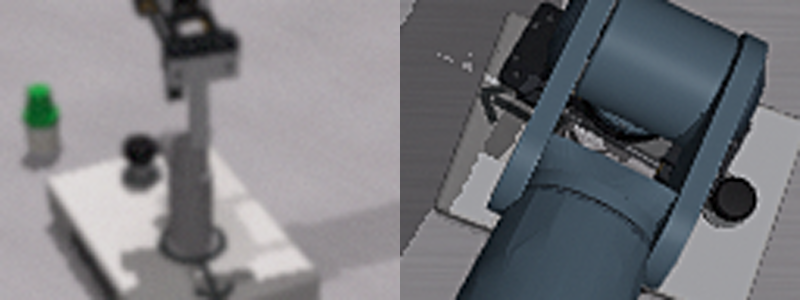

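The elbow sits on the stub with its hex top at 191.5 mm, so its origin is about 15.5 mm above the foot. Its outlet faces away from the arrow. I'll take a fresh grip.

apply_moves(
  targets="0.094 0 0 0.03 0; 0.094 0 0 0.0195 0; 0.03 0 0 0 0; 0.03 0 0 0 0; 0.03 0 0 0 0",
)

```text
time_s: 14.02
tool_pos: [495.7, -102.5, 181.5]
orientation: [[-0.874, 0.486, 0.002], [0.486, 0.874, -0.001], [-0.002, 0.0, -1.0]]
ft_force: [1.2, 0.1, -0.7]
gripper_width: 67.4
finger_force: 0.0
```

apply_moves(
  targets="0.03 0 0 0 0; 0.03 0 0 0 0; 0.03 0 0 0 0; 0.03 0 0 0 0; 0.03 0 0 0 0",
)

```text
time_s: 14.65
tool_pos: [494.8, -102.3, 180.3]
orientation: [[-0.874, 0.485, -0.0], [0.485, 0.874, -0.0], [0.0, -0.0, -1.0]]
ft_force: [-0.5, -0.1, 0.3]
gripper_width: 36.1
finger_force: 29.9
```

apply_moves(
  targets="0.03 0 0 0.0005 8; 0.03 0 0 0.0005 8; 0.03 0 0 0.0005 8; 0.03 0 0 0 0",
)

```text
time_s: 15.15
tool_pos: [495.1, -102.2, 178.9]
orientation: [[-0.603, 0.798, 0.0], [0.798, 0.603, -0.0], [-0.0, 0.0, -1.0]]
ft_force: [-0.4, 0.2, 0.9]
gripper_width: 35.6
finger_force: 29.9
```

apply_moves(
  targets="0.03 0 0 0.0005 10; 0.03 0 0 0.0006 10; 0.03 0 0 0.0005 10; 0.03 0 0 0.0006 10; 0.03 0 0 0.0005 10",
)

```text
time_s: 15.78
tool_pos: [495.2, -102.6, 176.3]
orientation: [[0.228, 0.974, 0.0], [0.974, -0.228, -0.001], [-0.001, 0.001, -1.0]]
ft_force: [0.2, -1.5, 0.4]
gripper_width: 35.9
finger_force: 29.9
```

apply_moves(
  targets="0.03 0 0 0.0005 10; 0.03 0 0 0.0006 10; 0.03 0 0 0.0005 10; 0.03 0 0 0.0006 10; 0.03 0 0 0.0005 10",
)

```text
time_s: 16.4
tool_pos: [495.0, -102.5, 173.5]
orientation: [[0.893, 0.451, -0.0], [0.451, -0.893, -0.001], [-0.0, 0.001, -1.0]]
ft_force: [-1.0, -0.9, 0.5]
gripper_width: 36.0
finger_force: 29.9
```

apply_moves(
  targets="0.03 0 0 0.0005 10; 0.03 0 0 0.0006 10; 0.03 0 0 0.0005 10; 0.03 0 0 0.0006 10; 0.03 0 0 0.0005 10",
)

```text
time_s: 17.02
tool_pos: [494.9, -102.3, 170.7]
orientation: [[0.919, -0.394, -0.0], [-0.394, -0.919, -0.0], [0.0, 0.0, -1.0]]
ft_force: [-0.7, -2.2, -0.0]
gripper_width: 36.0
finger_force: 29.9
```

apply_moves(
  targets="0.03 0 0 0.0003 6; 0.03 0 0 0 0; 0.03 0 0 0 0; 0.03 0 0 0 0",
)

```text
time_s: 17.52
tool_pos: [494.9, -102.1, 170.3]
orientation: [[0.875, -0.484, -0.0], [-0.484, -0.875, 0.0], [-0.0, 0.0, -1.0]]
ft_force: [-0.3, -0.6, 0.4]
gripper_width: 36.0
finger_force: 29.9
```

apply_moves(
  targets="0.07 0 0 0 0; 0.07 0 0 0 0; 0.07 0 0 0 0; 0.07 0 0 0 0; 0.07 0 0 -0.01 0",
)

```text
time_s: 18.15
tool_pos: [494.4, -101.9, 180.0]
orientation: [[0.874, -0.485, -0.002], [-0.485, -0.874, 0.001], [-0.002, 0.0, -1.0]]
ft_force: [-0.5, 0.4, 0.1]
gripper_width: 69.9
finger_force: 0.0
```

apply_moves(
  targets="0.08 0 0 -0.03 0; 0.08 0 0 -0.03 0; 0.08 0.0078 0.0458 0 0; 0.08 0.0078 0.0458 0 0; 0.08 0.0078 0.0458 0 0",
)

```text
time_s: 18.77
tool_pos: [448.4, -235.0, 241.5]
orientation: [[0.875, -0.485, 0.001], [-0.485, -0.875, -0.001], [0.002, 0.0, -1.0]]
ft_force: [0.2, -0.4, -0.2]
gripper_width: 80.3
finger_force: 0.0
```

apply_moves(
  targets="0.08 0 0 0 -10; 0.08 0 0 0 -10; 0.08 0 0 0 -10; 0.08 0 0 0 -10; 0.08 0 0 0 -10",
)

```text
time_s: 19.4
tool_pos: [448.9, -233.8, 241.2]
orientation: [[0.932, 0.363, 0.001], [0.363, -0.932, -0.001], [0.001, 0.001, -1.0]]
ft_force: [-0.6, -1.0, -0.5]
gripper_width: 80.4
finger_force: 0.0
```

apply_moves(
  targets="0.08 0 0 0 -10; 0.08 0 0 0 -10; 0.08 0 0 0 -10; 0.08 0 0 0 -10; 0.08 0 0 0 -10",
)

```text
time_s: 20.02
tool_pos: [448.9, -233.8, 241.2]
orientation: [[0.321, 0.947, 0.001], [0.947, -0.321, -0.001], [-0.0, 0.001, -1.0]]
ft_force: [0.3, 0.0, 0.3]
gripper_width: 80.0
finger_force: 0.0
```

```bash
cat > chk.py <<'E'
from meas import *
import sys
i=sys.argv[1]
for n in("scene","top"):
    P=pts(n,np.load(f"pics/{n}{i}.npz")["d"]); q=P[...,:2]-[494.9,-102.2]; r=np.hypot(q[...,0],q[...,1])
    s=(r<28)&(P[...,2]>174)&(P[...,2]<188); hz=P[s].mean(0) if s.any() else np.zeros(3);print(n,s.sum(),hz,np.median(P[s][:,2]))
    s=(r>32)&(r<95)&(P[...,2]>138)&(P[...,2]<156); b=P[s]
    if len(b): m=b.mean(0)[:2]-hz[:2]; print(" pipe",s.sum(),b.mean(0),np.degrees(np.arctan2(m[1],m[0])))
    q=P[...,:2]-[449,-233.8]; s=(np.hypot(q[...,0],q[...,1])<25)&(P[...,2]>101)&(P[...,2]<128); print(" knob",s.sum(),P[s].mean(0) if s.any() else "")
E
python3 look.py 4; python3 chk.py 4
```

```text
[ 448.9 -233.8  241.2] [-40.4  -6.5 109.1   0.   77.4 -21.7]
scene 69 [497.14406607 -96.93350222 180.92684201] 181.30518642881725
 pipe 72 [524.74997311 -49.38978211 144.39612322] 59.85872619697744
 knob 51 [ 449.56240111 -227.99142684  107.36133724]
top 167 [ 497.98523172 -102.52385685  182.43785746] 182.58471092294786
 pipe 184 [525.11527479 -53.87013517 144.09916734] 60.85530860691689
 knob 0
```

View pics/c4.png

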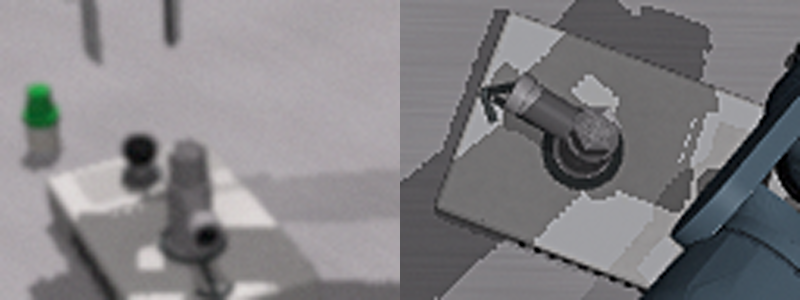

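The elbow is screwed down: its hex top is at about 182 mm, its outlet lies over the arrow at about 61°, and the gripper is clear of it. Now the knob.

apply_moves(
  targets="0.08 0 0 0.055 0; 0.08 0 0 0.055 0; 0.08 0 0 0.02 0; 0.08 0 0 0.014 0; 0.08 0 0 0 0",
)

```text
time_s: 20.75
tool_pos: [448.7, -233.6, 96.2]
orientation: [[0.327, 0.945, -0.001], [0.945, -0.327, 0.0], [0.0, -0.001, -1.0]]
ft_force: [-0.7, 0.3, 0.0]
gripper_width: 79.8
finger_force: 0.0
```

apply_moves(
  targets="0.03 0 0 0 0; 0.03 0 0 0 0; 0.03 0 0 0 0; 0.03 0 0 0 0; 0.03 0 0 0 0",
)

```text
time_s: 21.38
tool_pos: [448.5, -233.6, 96.5]
orientation: [[0.326, 0.945, -0.001], [0.945, -0.326, 0.0], [-0.0, -0.001, -1.0]]
ft_force: [-2.5, 0.4, 3.6]
gripper_width: 39.0
finger_force: 30.0
```

apply_moves(
  targets="0.03 0 0 0 0; 0.03 0 0 0 0; 0.03 0 0 0 0",
)

```text
time_s: 21.75
tool_pos: [448.5, -233.6, 96.5]
orientation: [[0.326, 0.945, -0.001], [0.945, -0.326, 0.0], [-0.0, -0.001, -1.0]]
ft_force: [-3.8, 1.2, 4.9]
gripper_width: 38.7
finger_force: 30.0
```

apply_moves(
  targets="0.03 0 0 -0.003 0; 0.03 0 0 -0.003 0; 0.03 0 0 0 0",
)

```text
time_s: 22.12
tool_pos: [448.5, -233.6, 101.9]
orientation: [[0.326, 0.945, -0.0], [0.945, -0.326, 0.0], [0.0, -0.0, -1.0]]
ft_force: [-0.1, -1.5, -6.2]
gripper_width: 38.8
finger_force: 30.0
```

apply_moves(
  targets="0.03 0 0 -0.003 0; 0.03 0 0 -0.003 0; 0.03 0 0 -0.002 0; 0.03 0 0 -0.001 0; 0.03 0 0 0 0",
)

```text
time_s: 22.75
tool_pos: [448.5, -233.5, 111.0]
orientation: [[0.326, 0.945, -0.001], [0.945, -0.326, 0.0], [0.0, -0.001, -1.0]]
ft_force: [-0.1, -2.5, -10.8]
gripper_width: 38.8
finger_force: 30.0
```

apply_moves(
  targets="0.03 0 0 -0.001 0; 0.03 0 0 0 0; 0.03 0 0 0 0",
)

```text
time_s: 23.12
tool_pos: [448.5, -233.5, 111.8]
orientation: [[0.326, 0.945, -0.001], [0.945, -0.326, 0.0], [0.0, -0.001, -1.0]]
ft_force: [0.8, -5.1, -15.5]
gripper_width: 39.0
finger_force: 30.0
```

```bash
python3 look.py 5; python3 chk.py 5
```

```text
[ 448.5 -233.5  111.8] [-40.4   2.5 114.8  -0.   62.7 -21.3]
scene 69 [498.35019075 -96.313933   181.73767627] 182.71538134506943
 pipe 73 [526.21936056 -47.28891588 143.9725721 ] 60.38314091264596
 knob 86 [ 452.70235921 -225.66649185  117.87322189]
top 167 [ 498.17238234 -102.02129254  182.24852554] 182.43652463706434
 pipe 180 [524.68046719 -54.5837928  143.9311536 ] 60.80353207487195
 knob 0
```

It is on the stop: 15 N, about 15 mm of travel. I'll hold it, then let go.

apply_moves(
  targets="0.03 0 0 0 0; 0.03 0 0 0 0; 0.03 0 0 0 0; 0.03 0 0 0 0; 0.03 0 0 0 0",
)

```text
time_s: 23.85
tool_pos: [448.5, -233.5, 111.8]
orientation: [[0.326, 0.945, -0.001], [0.945, -0.326, 0.0], [0.0, -0.001, -1.0]]
ft_force: [1.8, -4.8, -20.9]
gripper_width: 39.3
finger_force: 30.0
```

apply_moves(
  targets="0.08 0 0 0 0; 0.08 0 0 0 0; 0.08 0 0 0 0; 0.08 0 0 0 0; 0.08 0 0 0 0",
)

```text
time_s: 24.48
tool_pos: [448.9, -233.7, 112.6]
orientation: [[0.326, 0.945, 0.0], [0.945, -0.326, -0.0], [-0.0, 0.0, -1.0]]
ft_force: [0.9, -0.1, 0.6]
gripper_width: 79.8
finger_force: 0.0
```

apply_moves(
  targets="0.08 0 0 -0.03 0; 0.08 0 0 -0.05 0; 0.08 0 0 -0.05 0; 0.08 0 0 0 0; 0.08 0 0 0 0",
)

```text
time_s: 25.1
tool_pos: [448.4, -233.4, 241.6]
orientation: [[0.326, 0.945, -0.001], [0.945, -0.326, 0.001], [0.0, -0.001, -1.0]]
ft_force: [0.5, 0.3, -0.3]
gripper_width: 80.1
finger_force: 0.0
```

```bash
python3 look.py 6; python3 chk.py 6
```

```text
[ 448.4 -233.4  241.6] [-40.4  -6.5 109.1   0.   77.6 -21.3]
scene 69 [498.14566156 -96.45988252 181.44013751] 181.6617412155957
 pipe 76 [524.3946459  -49.8340803  143.90799485] 60.62174140570943
 knob 50 [ 448.77576217 -227.68233127  107.51823541]
top 168 [ 498.15894042 -102.16204728  182.21603089] 182.31450692648457
 pipe 184 [524.85450586 -54.2567913  143.93166169] 60.87093208956129
 knob 0
```

View pics/c6.png

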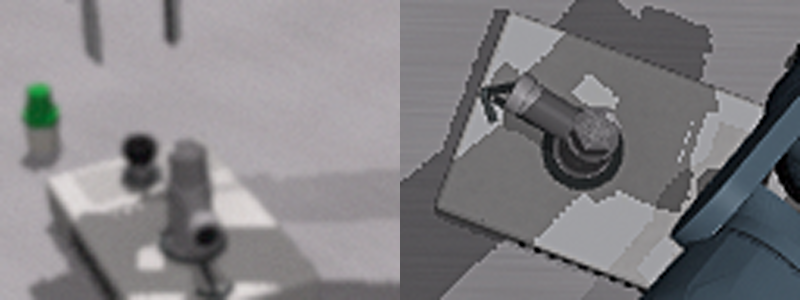

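The final view shows the knob back at rest with its top at about 107.5 mm, the elbow outlet over the arrow, and the gripper clear of everything.

```bash
python3 -c "
from rig import workorder; print(workorder.hand_in())"
```

```text
the job is handed in; nothing more can be done
None
```

The elbow is screwed on with its outlet along the arrow, the start knob was pulled to its stop, held and sprang back, and the job was handed in about 25 s into the 64 s limit.

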